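# Index a lock cylinder in front of the inspection loupe

### The arm

A 6-joint arm with a two-finger parallel gripper is mounted at the origin on a cart in front of the work surface, level with it; the furniture and walls round the work are solid. World frame = base frame: x ahead of the robot, y to its left, z up, the work surface at z = 0. Lengths are in m, angles in rad, forces in N, time in s.
With the tool pointing down it reaches from about 0.35 to 0.975 m from the base axis. Payload 7.1 kg.
Tool frame: the origin (TCP) lies midway between the tips of the shut fingers; the grasp point (between the pads) lies 19 mm behind it; z points along the fingers, y is the line along which they close (so a half turn about z gives the same grasp; the last joint's range is limited). The gripper opens to 88 mm and grips with 3 to 60 N. Pads are 20 mm wide; open, the fingers measure 115 mm over their backs; the gripper's body (75 mm by 178 mm) begins 61 mm behind the grasp point.
Start: joints at [-1.366, 0.423, 1.63, -0, 1.089, -0.019], TCP at [0.139, -0.609, 0.223] pointing down, gripper open.
Joint ranges: [-3, 3], [-0.9, 2.11], [0.09, 2.58], [-1.31, 4.45], [0.11, 2.69], [-2.54, 2.54]. Speed limits (rad/s): [2.39, 2.39, 3.01, 3.14, 3.14, 3.14].

### API

Orientations are given as a unit quaternion [w, x, y, z].
In Python, from station import move_pose, movel, movej, command_gripper, wait, inverse_kinematics, read_camera, camera_info, MotionError, job_done, get_time, get_joint_pos, get_qvel, get_effort, get_tcp_pos, get_ee_rot, get_ft_force, get_ft_torque, get_grip_width, get_finger_force gives the robot as it stands. Calls block until the motion is done:
- move_pose(position, orientation): joint-space move of the TCP to a pose.
- movel(position, frame=None, v=0.15, until_force=None): straight line of the TCP; frame=None keeps the orientation; v is the mean speed in m/s. With until_force (N) it stops when the force on the tool has changed by that much, and returns True; else False.
- movej(angles): joint-space move.
- command_gripper(opening): opening from 0.0 (shut) to 1.0 (fully open); the grip force is fixed at half the most; returns when the fingers have stopped.
- wait(seconds).
- inverse_kinematics(position, orientation): joint angles nearest the present ones, or None.
- read_camera(name): name is "side" or "top" or "wrist"; returns the picture (400x640x3 uint8, red, green, blue); there is no depth.
- camera_info(name): a dict with "intrinsics" (3x3 intrinsics, pixels), "dist" ([k1, k2, p1, p2, k3] as OpenCV has them; the pictures are not rectified), "T" (4x4, takes a point from camera to world coordinates); the wrist camera has in their place "tool_from_camera" (4x4, takes a point from camera to tool coordinates, whose origin is the TCP and whose axes are the flange's). Camera axes: x right, y up, looking along -z (the intrinsics and any distortion apply to the point x, -y, -z); pixel columns grow to the right and rows downward; lengths in m; the calibration is good to about 2 mm. A picture is of the moment at which its call begins: read the wrist's pose just before it. camera_info takes no time and is no camera call.
A pose or a line that the arm cannot do raises MotionError and nothing moves.
- job_done(): hands the job in; it is judged then, once.
Readings, each from a call of its own:
- get_time(): time.
- get_joint_pos(): joint angles.
- get_qvel(): joint speeds.
- get_effort(): joint torques, N m.
- get_tcp_pos(): TCP position.
- get_ee_rot(): TCP orientation.
- get_ft_force(): force on the tool from outside, world axes, zero at the start.
- get_ft_torque(): the same for the moment, N m.
- get_grip_width(): opening from 0.0 (shut) to 1.0 (fully open).
- get_finger_force(): force on a finger pad.
Only numpy, scipy, OpenCV 4.12 (cv2) and the standard library are available. Lean on these libraries where they do the work, as an engineer would, in place of code of your own. Each camera call takes 0.05 s, during which the arm holds its last target. There are 200 camera calls.

### The job

Stand the taller of the two loose lock cylinders upright in the nest of the inspection slide and let go of it. Then take the slide's grip block between the fingers and push the slide along its rail until the ball detent clicks into the notch, with the cylinder in front of the loupe, without running past the notch. Finish there, still holding the grip block; leave the shorter cylinder and the other loose things alone.

Things in the scene. Friction and masses are not known exactly. Their poses are not given: they have to be found in the camera images.
- tall_center (a point): centre (half-way up, 35.5 mm above its foot) of the taller loose lock cylinder: brass, standing on its end, 71 mm tall. Seen from above 32 mm along its own x and 17 mm along its own y (pear-shaped, only about 10 mm at the narrow web). To be gripped across the 32 mm width (along its x). Own z points up. 0.13 to 0.27 kg. It and the short cylinder swap sides between starts
- short_center (a point): centre (half-way up, 30.5 mm above its foot) of the shorter loose lock cylinder: brass, same section, 61 mm tall; to be left standing where it is
- slide_bed: fixed bed of the inspection slide, a dark plate 72 x 330 mm with a rail on it, 18 mm high (end stops 28 mm); origin on the worktop under its centre, own +y along the rail, the direction in which the carriage slides from the loading end to the loupe; own z up
- slide_travel (a joint): travel of the carriage along the bed's +y in m, 0 at the loading end stop, 0.17 at the far end stop; starts between 0 and 0.03. It runs freely with about 1 N of friction and stays where left
- nest (a point): centre of the floor of the nest on the carriage, 28 mm above the worktop, axes as the bed's. The nest is a black frame open at the top, 38 mm inside along the rail (y) and 20 mm across it (x), walls 6 mm thick and 16 mm high: the cylinder stands in it with its 32 mm width along the rail, either way round
- carriage: the carriage that slides on the rail: an aluminium plate 56 mm across the rail (x) by 150 mm along it (y), its top 28 mm above the worktop, with the grip block at its rear end and the nest towards its front end. Origin at worktop height under the plate's centre; axes as the bed's
- grip_center (a point): centre, 48 mm above the worktop, of the black grip block on the carriage: 16 mm across the rail (x), 20 mm along it (y), 40 mm high, standing on the carriage plate, 84 mm behind the nest centre (towards the bed's -y); axes as the bed's
- notch (a point): the notch in the steel strip on the carriage's near flank, 24 mm above the worktop, at the same place along the rail as the nest centre (30 mm nearer the robot than it, across the rail); two rounded crests stand 5.5 mm before and after it; axes as the bed's
- ball_line (a point): point on the fixed station where the notch lies when the spring ball is seated in it; axes as the bed's. Starting about 12 mm before the notch the slide resists, rising to 8 to 15 N, as the leading crest lifts the ball; over the crest, 6 mm before the notch, this vanishes and the slide is lightly drawn on (0 to 3 N). In the notch no force; pushed 1 to 3 mm further it resists again, up to 8 to 15 N
- padlock: loose bystander: small padlock lying flat, 53 x 34 x 12 mm, in front of the slide to the right
- cutter: loose bystander: toothed cutter wheel lying flat, 50 mm diameter, 8 mm thick, in front of the slide
- key_set: loose bystander: black L-shaped hex key lying flat, 26 x 67 x 5 mm, in front of the slide to the left
- blanks: loose bystander: small carton, 50 x 70 x 28 mm, behind the right end of the slide
- station: fixed station on the bed: a grey block with the ball plunger (32 mm high) in front of the rail and a horizontal black loupe on a post (up to 84 mm high) behind it, 55 mm or more from the rail. Clamped at a different place along the rail each time, at 73 to 128 mm of carriage travel. Origin on the worktop, mid-rail; axes as the bed's
Not all that is in view belongs to the job. Leave any black look-alike of the part that bears tall_center alone.

How it is judged:
On the way, in this order (a step that is already met when the one before it is completed fails the run):
1. the taller cylinder stands upright in the nest, let go, while the slide is still well short of the notch (x of tall_center in the frame of nest between -0.007 and 0.007 m and y of tall_center in the frame of nest between -0.0045 and 0.0045 m and z of tall_center in the frame of nest between 0.031 and 0.04 m and angle between tall_center's own z axis and vertical below 0.1 rad and contact force between the fingers and tall_cylinder below 0.1 N and y of notch in the frame of ball_line below -0.015 m), for 0.2 s.
2. held by the grip block, the slide has clicked into the notch (x of tall_center in the frame of nest between -0.007 and 0.007 m and y of tall_center in the frame of nest between -0.0045 and 0.0045 m and z of tall_center in the frame of nest between 0.031 and 0.04 m and angle between tall_center's own z axis and vertical below 0.1 rad and contact force between the fingers and tall_cylinder below 0.1 N and y of notch in the frame of ball_line between -0.0025 and 0.0025 m and contact force between the fingers and carriage above 2 N and distance between the grasp point and grip_center below 0.03 m), for 0.2 s.
At the end, for the whole second after the job is handed in: Notch within 2.5 mm of the ball line, carriage at rest; fingers hold the grip block (2 N or more, grasp point within 30 mm of its centre); taller cylinder upright (0.1 rad) on the nest floor (7 mm across, 4.5 mm along the rail), not touched by the fingers (all of step 2 and velocity of joint slide_travel between -0.005 and 0.005 m/s); the arm keeps its last pose, push and grip.
It fails at once if the slide runs past the notch by more than 7 mm (y of notch in the frame of ball_line above 0.007 m).
It fails at once if the shorter cylinder is moved by more than 25 mm or knocked over (distance of short_center from where it was at the start of the episode above 0.025 m or angle between short_center's own z axis and vertical above 0.3 rad).
It fails at once if a bystander is moved by more than 25 mm (distance of any of padlock, cutter, key_set, blanks from where it was at the start of the episode above 0.025 m).
It also fails if it takes over 64 s, if anything falls off the work surface, if the arm or the gripper's body presses on something with over 40 N, if the wrist force passes 120 N, or if a joint passes its speed limit or range.

## Working session

There is one attempt and no reset: what is moved stays moved. The work goes in short steps, each a Python script; the robot and the scene stay as the last script left them, time stands still between calls to the robot, and variables do not carry over. Pictures are saved under pics/ and viewed, at most 10 in all, crops included, and the job is handed in when it is done.

```bash
mkdir -p pics; ls
python3 - <<'E'
from station import *
import cv2,numpy as np
np.set_printoptions(precision=4,suppress=True)
for n in ["side","top","wrist"]:
    cv2.imwrite(f"pics/{n}0.png",read_camera(n)[:,:,::-1])
    print(n,camera_info(n))
print(get_time(),get_tcp_pos(),get_ee_rot())
E
```

```text
pics
side {'intrinsics': array([[383.766 ,   0.    , 320.4942],
       [  0.    , 383.766 , 202.9714],
       [  0.    ,   0.    ,   1.    ]]), 'dist': array([0.0085, 0.    , 0.    , 0.    , 0.    ]), 'T': array([[-0.9405,  0.1855, -0.2847,  0.2177],
       [-0.3395, -0.5487,  0.764 ,  0.7384],
       [-0.0145,  0.8152,  0.579 ,  0.6308],
       [ 0.    ,  0.    ,  0.    ,  1.    ]])}
top {'intrinsics': array([[369.033 ,   0.    , 323.2029],
       [  0.    , 369.033 , 198.6508],
       [  0.    ,   0.    ,   1.    ]]), 'dist': array([0.0053, 0.    , 0.    , 0.    , 0.    ]), 'T': array([[-0.0234,  0.9775, -0.2097,  0.2709],
       [-0.9997, -0.0218,  0.0097,  0.0124],
       [ 0.0049,  0.2099,  0.9777,  1.0846],
       [ 0.    ,  0.    ,  0.    ,  1.    ]])}
wrist {'intrinsics': array([[325.7591,   0.    , 319.02  ],
       [  0.    , 325.7591, 197.0964],
       [  0.    ,   0.    ,   1.    ]]), 'dist': array([-0.0412,  0.    ,  0.    ,  0.    ,  0.    ]), 'tool_from_camera': array([[-0.0001,  0.9612,  0.2759,  0.0761],
       [ 1.    ,  0.0001,  0.0001,  0.001 ],
       [ 0.0001,  0.2759, -0.9612, -0.162 ],
       [ 0.    ,  0.    ,  0.    ,  1.    ]])}
0.15 [ 0.1386 -0.609   0.2221] [-0.0006  0.9937  0.1117 -0.0001]
```

View pics/top0.png

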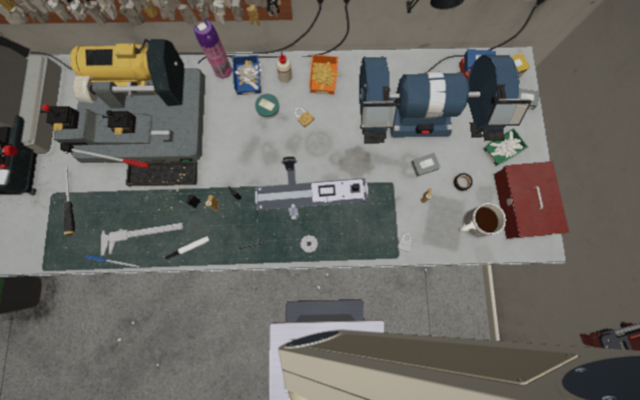

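View pics/side0.png

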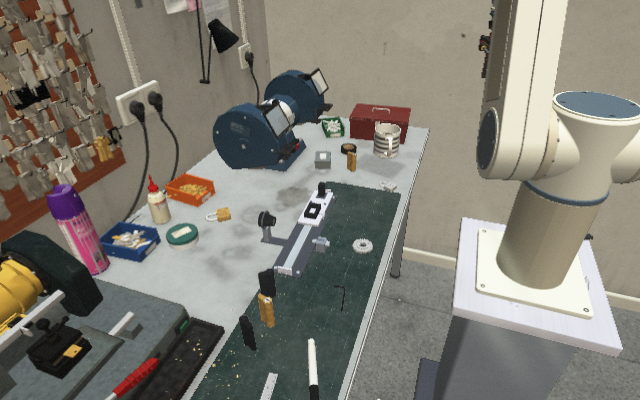

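The top view shows the slide at about (312,191), with the loading end on the right, and brass cylinders at (212,202) and (427,195). A black look-alike stands beside the left one, at (193,201). I'll magnify these.

```bash
cat > h.py <<'E'
from station import *
import cv2,numpy as np
from scipy.optimize import least_squares
np.set_printoptions(precision=4,suppress=True)
F=np.diag([1.,-1,-1])
def cam(n,pose=None):
    c=camera_info(n)
    if n=="wrist":
        T=np.eye(4);T[:3,:3]=R(pose[1]);T[:3,3]=pose[0];T=T@c["tool_from_camera"]
    else:T=c["T"]
    return c["intrinsics"],c["dist"],T
def R(q):
    from scipy.spatial.transform import Rotation as Ro
    return Ro.from_quat([q[1],q[2],q[3],q[0]]).as_matrix()
def proj(C,P):
    K,d,T=C;P=np.atleast_2d(np.array(P,float))
    p=(P-T[:3,3])@T[:3,:3]@F
    return cv2.projectPoints(p,np.zeros(3),np.zeros(3),K,d)[0].reshape(-1,2)
def ray(C,uv):
    K,d,T=C;x=cv2.undistortPoints(np.array([[uv]],float),K,d).ravel()
    return T[:3,3],T[:3,:3]@F@np.array([x[0],x[1],1])
def onz(C,uv,z):
    o,v=ray(C,uv);return o+v*(z-o[2])/v[2]
E
python3 - <<'E'
from h import *
s=cv2.imread("pics/side0.png");t=cv2.imread("pics/top0.png")
def cr(i,x,y,w,h,k):return cv2.resize(i[y:y+h,x:x+w],None,fx=k,fy=k,interpolation=cv2.INTER_CUBIC)
o=np.zeros((600,800,3),np.uint8)
o[:300,:240]=cr(s,240,262,48,60,5); o[:300,250:490]=cr(s,328,130,48,60,5)
o[:300,500:740]=cr(t,190,182,48,60,5)
o[310:570,:560]=cr(t,245,150,140,65,4); o[310:570,570:770]=cr(t,405,165,50,65,4)
cv2.imwrite("pics/c1.png",o)
S=cam("side");T=cam("top")
for u in [(212,209),(425,202)]:
    p=onz(T,u,0);print(p,[proj(S,p+[0,0,z]) for z in(0,.061,.071)])
E
```

```text
[0.4794 0.3339 0.    ] [array([[269.3489, 328.0757]]), array([[266.3554, 307.4649]]), array([[265.8361, 303.8914]])]
[ 0.4864 -0.3037  0.    ] [array([[354.6596, 169.6882]]), array([[355.3843, 152.8359]]), array([[355.5073, 149.9779]])]
```

View pics/c1.png

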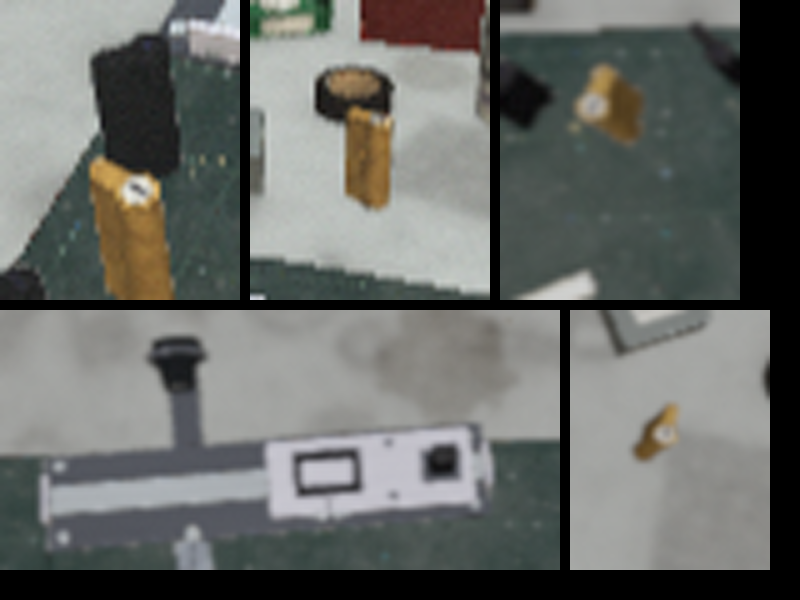

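Run:
```python
from h import *
S=cam("side");T=cam("top")
for a,b in [((267.6,299.6),(208.6,203)),((353.6,154),(429,195.75))]:
    r=least_squares(lambda P:np.r_[proj(S,P)[0]-a,proj(T,P)[0]-b],[.5,0,.06]);print(r.x,r.fun)
for nm,c,z in [("nest",(326,471),.036),("grip",(441,461),.068),("ball",(192,535),.03)]:
    print(nm,onz(T,(245+c[0]/4-.4,150+(c[1]-310)/4-.4),z))
```

```text
[0.4819 0.323  0.0699] [-0.3055 -0.0831  0.1214  0.4585]
[ 0.4919 -0.2997  0.0582] [-0.3011 -0.0667  0.0539  0.2756]
nest [ 0.5219 -0.0071  0.036 ]
grip [ 0.5197 -0.0882  0.068 ]
ball [0.4776 0.0915 0.03  ]
```

The left cylinder's top is at about 70 mm and the right one's at about 58 mm, so the taller one is on the left. Next are wrist views of the slide and the tall cylinder.

Run:
```python
from h import *
import json
out={}
for n,p in [("w1",[.545,.0,.25]),("w2",[.50,.315,.20])]:
    move_pose(p,[0,1,0,0]); wait(.3)
    out[n]=[list(map(float,get_tcp_pos())),list(map(float,get_ee_rot()))]
    cv2.imwrite(f"pics/{n}.png",read_camera("wrist")[:,:,::-1])
json.dump(out,open("poses.json","w"));print(out,get_time())
a=cv2.imread("pics/w1.png");b=cv2.imread("pics/w2.png")
C=cam("wrist",out["w2"]);c=proj(C,[.48,.325,.05])[0];print(c)
x,y=int(max(0,c[0]-80)),int(max(0,c[1]-75))
o=cv2.resize(b[y:y+150,x:x+160],None,fx=5,fy=4,interpolation=cv2.INTER_CUBIC) if 0 else cv2.resize(b[y:y+150,x:x+160],None,fx=4,fy=4,interpolation=cv2.INTER_CUBIC)
cv2.imwrite("pics/w2c.png",o);print("crop origin",x,y)
```

```text
{'w1': [[0.5450061320060554, -0.0003109832462314775, 0.24996947311154383], [-1.1057985422159162e-06, 0.9999999667801037, -0.00025618620011254523, -2.8411254527437256e-05]], 'w2': [[0.5004961904270493, 0.3142351837818724, 0.20020386506712823], [-5.382298297783879e-05, 0.9999997597032049, -0.000673676637994394, 0.00015445519234227328]]} 4.6667
[307.5626 204.0854]
crop origin 227 129
```

View pics/w1.png

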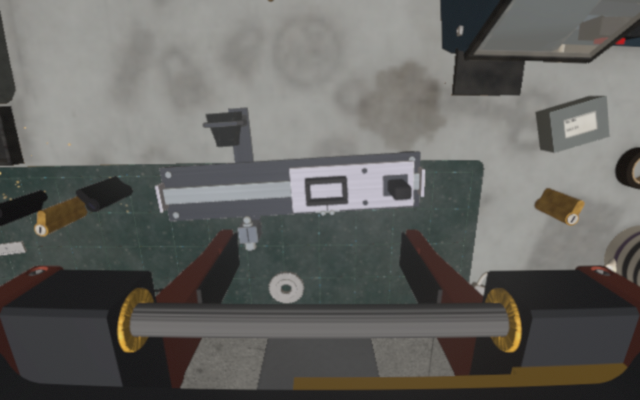

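View pics/w2c.png

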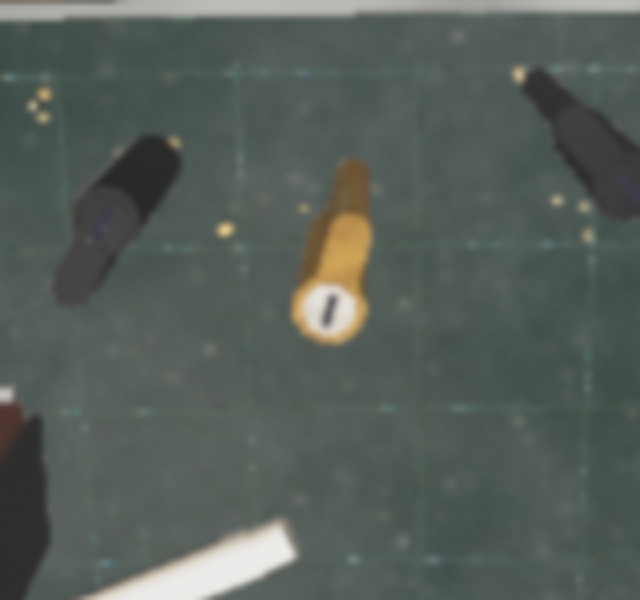

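Run:
```python
from h import *
import json
P=json.load(open("poses.json"))
C=cam("wrist",P["w2"])
f=lambda u:(227+u[0]/4-.375,129+u[1]/4-.375)
a=onz(C,f((326,346)),.071);b=onz(C,f((354,212)),.071);d=a-b
m=onz(C,f((330,311)),.071)
print(a,b,"len",np.linalg.norm(d),"mid",(a+b)/2,"yaw",np.degrees(np.arctan2(d[1],d[0])),"plug",m, "yaw2",np.degrees(np.arctan2(*(m-b)[1::-1])))
w=cv2.imread("pics/w1.png")
cv2.imwrite("pics/w1c.png",cv2.resize(w[145:255,275:435],None,fx=5,fy=5,interpolation=cv2.INTER_CUBIC))
```

```text
[0.4756 0.3238 0.071 ] [0.5081 0.317  0.071 ] len 0.03317798786945643 mid [0.4918 0.3204 0.071 ] yaw 168.22561180772354 plug [0.4843 0.3228 0.071 ] yaw2 166.44722222793817
```

View pics/w1c.png

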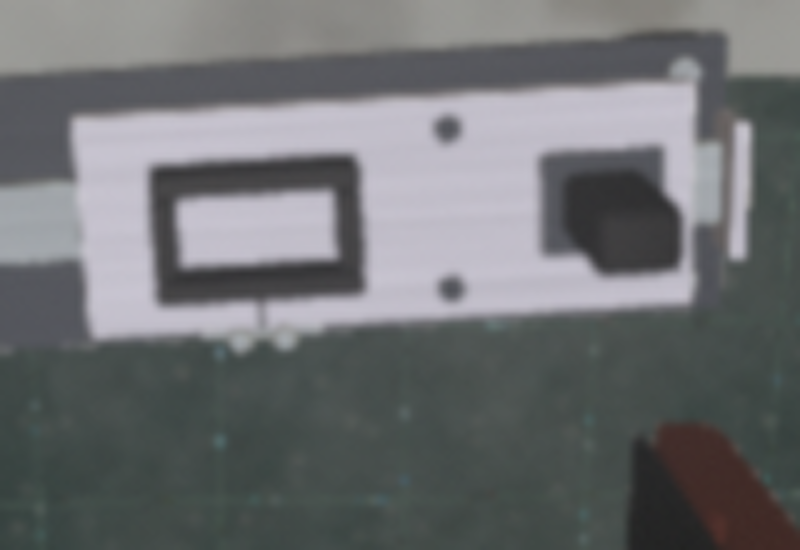

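The crop shows plate corners at (73,117), (697,83), (693,303) and (90,340), and nest frame outer corners at (150,167), (356,155), (363,293) and (157,305). I'll fit the carriage pose to these.

Run:
```python
from h import *
import json
P=json.load(open("poses.json"));C=cam("wrist",P["w1"])
pl=np.array([(73,117),(697,83),(693,303),(90,340)],float);ne=np.array([(150,167),(356,155),(363,293),(157,305)],float)
f=lambda u:u/5+[275,145]-.4
def pts(q):
    x,y,t,o,dz=q;c,s=np.cos(t),np.sin(t);M=np.array([[c,-s],[s,c]])
    k=np.array([(1,1),(1,-1),(-1,-1),(-1,1)])
    A=k*[.028,.075]+[0,o];B=k*[.016,.025]
    return np.r_[np.c_[A@M.T+[x,y],[.028+dz]*4],np.c_[B@M.T+[x,y],[.044+dz]*4]],M
obs=np.r_[f(pl),f(ne)]
r=least_squares(lambda q:(proj(C,pts(q)[0])-obs).ravel(),[.52,0,0,-.03,0]);q=r.x
print("nest x y yaw(deg) off dz",q[:2],np.degrees(q[2]),q[3:]);print(r.fun.reshape(-1,2))
M=pts(q)[1];g=q[:2]+M@[0,-.084];print("grip",g)
# fixed station: plunger in w1 at (249,233) approx
print("grip top px in crop",[(p-[275,145]+.4)*5 for p in proj(C,[np.r_[g+M@np.array(k),.068] for k in [(.008,.01),(.008,-.01),(-.008,-.01),(-.008,.01)]])])
for u in [(248,222),(249,238)]:
    p=onz(C,u,.030);print("plunger",p,"bed",M.T@(p[:2]-q[:2]))
json.dump(dict(nest=list(q[:2]),yaw=q[2]),open("slide.json","w"))
```

```text
nest x y yaw(deg) off dz [ 0.5221 -0.0092] 3.157894887694349 [-0.0325 -0.0021]
[[-0.0306 -0.6547]
 [-0.0152 -0.6313]
 [-0.2801 -0.1275]
 [ 0.1899 -1.1143]
 [-0.8205  1.2456]
 [ 0.9267  1.3078]
 [ 0.3992  0.002 ]
 [-0.3782 -0.1589]]
grip [ 0.5268 -0.0931]
grip top px in crop [array([595.8887, 211.188 ]), array([687.2456, 206.2969]), array([685.5965, 276.4724]), array([595.3505, 281.3279])]
plunger [0.4794 0.0877 0.03  ] bed [-0.0374  0.0991]
plunger [0.4578 0.0878 0.03  ] bed [-0.0589  0.1004]
```

```bash
cat >> h.py <<'E'
def Q(phi):return [0,float(np.cos(phi/2)),float(np.sin(phi/2)),0]
E
python3 - <<'E'
from h import *
import json
P=json.load(open("poses.json"));C=cam("wrist",P["w1"])
pl=np.array([(73,117),(697,83),(693,303),(90,340)],float);ne=np.array([(150,167),(356,155),(363,293),(157,305)],float)
f=lambda u:u/5+[275,145]-.4
def pts(q):
    x,y,t,o=q;c,s=np.cos(t),np.sin(t);M=np.array([[c,-s],[s,c]])
    k=np.array([(1,1),(1,-1),(-1,-1),(-1,1)])
    return np.r_[np.c_[(k*[.028,.075]+[0,o])@M.T+[x,y],[.028]*4],np.c_[(k*[.016,.025])@M.T+[x,y],[.028,.028,.044,.044]]]
obs=np.r_[f(pl),f(ne)]
r=least_squares(lambda q:(proj(C,pts(q))-obs).ravel(),[.52,0,0,-.03]);q=r.x
print(q,np.degrees(q[2]));print(r.fun.reshape(-1,2))
json.dump(dict(nest=list(q[:2]),yaw=q[2]),open("slide.json","w"))
x,y=.4918,.3204
J=[inverse_kinematics([x,y,.15],Q(np.radians(p))) for p in (77.5,-102.5)];print(J)
phi=np.radians(77.5 if J[0] is not None else -102.5)
move_pose([x,y,.15],Q(phi))
hit=movel([x,y,.026],v=.1,until_force=8);print("hit",hit,get_tcp_pos())
if not hit:
    command_gripper(0.0);print(get_grip_width()*88,get_finger_force(),get_ft_force())
print(get_time())
E
```

```text
[ 0.5217 -0.0093  0.0587 -0.0323] 3.3618475349821275
[[-0.3808  0.1867]
 [ 0.2458 -0.2633]
 [ 0.1244  0.4403]
 [ 0.0302 -0.1095]
 [-0.2895 -0.8885]
 [-0.0259 -0.8942]
 [ 0.6384  0.816 ]
 [-0.34    0.808 ]]
[array([ 0.5571,  0.46  ,  1.7672, -0.    ,  0.9144,  0.7753]), array([ 0.5571,  0.46  ,  1.7672, -0.    ,  0.9144, -2.3663])]
hit False [0.4922 0.3207 0.0266]
32.10068856042571 29.9940088391304 [-0.7336  0.8705  1.1661]
8.175
```

Run:
```python
from h import *
import json
s=json.load(open("slide.json"));n=s["nest"];t=s["yaw"]
p=get_tcp_pos();movel([p[0],p[1],.17],v=.2)
move_pose([n[0],n[1],.17],Q(t))
movel([n[0],n[1],.085],v=.15);wait(.3)
pose=[list(map(float,get_tcp_pos())),list(map(float,get_ee_rot()))];s["w3"]=pose;json.dump(s,open("slide.json","w"))
w=read_camera("wrist")[:,:,::-1];C=cam("wrist",pose)
cv2.imwrite("pics/w3.png",w)
c=proj(C,[n[0],n[1],.05])[0];print(c,pose,get_grip_width()*88,get_time())
x,y=int(c[0]-80),int(max(0,c[1]-60));print(x,y)
cv2.imwrite("pics/w3c.png",cv2.resize(w[y:y+120,x:x+160],None,fx=5,fy=5,interpolation=cv2.INTER_CUBIC))
```

```text
[317.6716 226.8621] [[0.5221918261994122, -0.009276867070476197, 0.08575751697594117], [4.9769779973454676e-05, 0.9995688784950719, 0.02935206212378967, 0.0007149238800845947]] 32.21432731371884 11.3583
237 166
```

View pics/w3c.png

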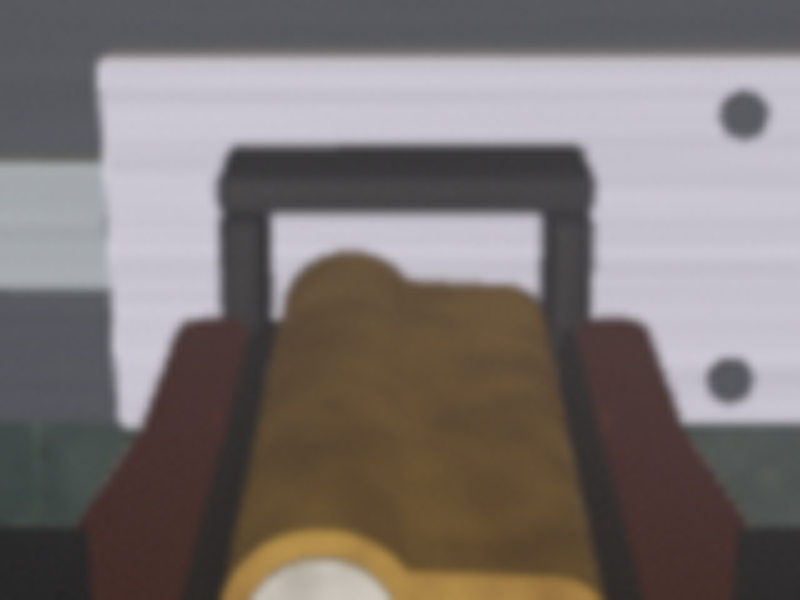

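Run:
```python
from h import *
import json
s=json.load(open("slide.json"));C=cam("wrist",s["w3"]);n=np.array(s["nest"]);t=s["yaw"]
M=np.array([[np.cos(t),-np.sin(t)],[np.sin(t),np.cos(t)]])
tc=np.array(s["w3"][0][:2])
g=lambda u,z:M.T@(onz(C,(237+u[0]/5-.4,166+u[1]/5-.4),z)[:2]-tc)*1e3
for nm,u,z in [("nest inner far",(405,211),.044),("outer top far",(405,178),.044),("outer base far",(405,148),.028),("outL",(220,192),.044),("outR",(593,192),.044),("inL",(270,211),.044),("inR",(543,211),.044),
 ("plate far",(400,55),.028),("plate front",(98,60),.028),
 ("cyl far",(350,251),.0592),("cyl L",(285,305),.0592),("cyl R",(550,310),.0592),("web far",(450,283),.0592)]:
    print(nm,g(u,z))
print("nest-tcp",M.T@(n-tc)*1e3)
```

```text
nest inner far [10.5555  0.1107]
outer top far [15.0804  0.1048]
outer base far [14.6808  0.1699]
outL [13.1678 24.3427]
outR [ 13.1615 -24.5194]
inL [10.5557 17.8513]
inR [ 10.5511 -18.0232]
plate far [27.9954  0.8424]
plate front [27.3166 42.5871]
cyl far [10.298  6.785]
cyl L [ 3.2321 14.9028]
cyl R [  2.5649 -17.8938]
web far [ 6.1282 -5.4874]
nest-tcp [-0.4989  0.0545]
```

The held cylinder's foot is about 1.5 mm too far in x and 1.4 mm too low in y relative to the nest. I'll shift by that much and lower under force guard.

Run:
```python
from h import *
import json
s=json.load(open("slide.json"));n=np.array(s["nest"]);t=s["yaw"]
M=np.array([[np.cos(t),-np.sin(t)],[np.sin(t),np.cos(t)]])
a=np.array(s["w3"][0][:2])+M@[-.0015,.0014]
movel([a[0],a[1],.0855],v=.03)
hit=movel([a[0],a[1],.0525],v=.03,until_force=6)
print(hit,get_tcp_pos(),get_ft_force(),get_ft_torque(),get_grip_width()*88,get_time())
w=read_camera("wrist")[:,:,::-1]
cv2.imwrite("pics/w4c.png",cv2.resize(w[166:286,237:397],None,fx=4,fy=4))
```

```text
True [ 0.5204 -0.008   0.0539] [-0.4827 -0.2357  5.76  ] [-0.0903  0.128   0.0037] 31.41019711502891 12.5917
```

Run:
```python
from h import *
import json
command_gripper(0.9);wait(.3)
p=get_tcp_pos();movel([p[0],p[1],.17],v=.12);wait(.2)
s=json.load(open("slide.json"))
pose=[list(map(float,get_tcp_pos())),list(map(float,get_ee_rot()))];s["w5"]=pose;json.dump(s,open("slide.json","w"))
w=read_camera("wrist")[:,:,::-1]
cv2.imwrite("pics/w5c.png",cv2.resize(w[130:250,215:415],None,fx=4,fy=4,interpolation=cv2.INTER_CUBIC));print(get_time(),pose)
```

```text
15.1917 [[0.519173076463894, -0.007914564024394607, 0.16930639453063417], [-0.00013131313344743668, 0.9995684227300946, 0.029317408664197967, -0.0018548819229689548]]
```

View pics/w5c.png

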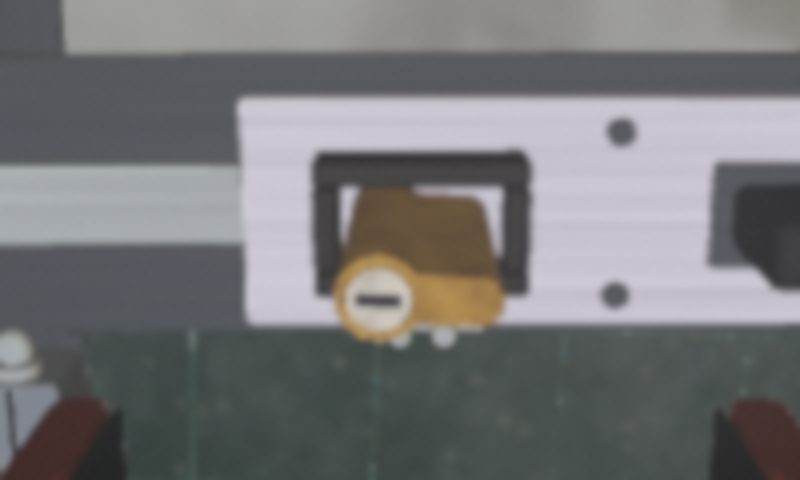

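The cylinder stands upright in the nest, with its plug at crop (378,300) and the frame spanning columns 313–530. Next I grip the block and push.

Run:
```python
from h import *
import json
s=json.load(open("slide.json"));C=cam("wrist",s["w5"]);n=np.array(s["nest"]);t=s["yaw"]
M=np.array([[np.cos(t),-np.sin(t)],[np.sin(t),np.cos(t)]])
g=lambda u,z:M.T@(onz(C,(215+u[0]/4-.4,130+u[1]/4-.4),z)[:2]-n)*1e3
print("notch",g((422,338),.024),"ball",g((12,350),.03),"nestL/R",g((313,175),.044),g((530,175),.044))
print("grip base front-far",g((714,165),.028))
G=n+M@[-.0,-.084]
command_gripper(.6)
move_pose([G[0],G[1],.17],Q(t))
hit=movel([G[0],G[1],.039],v=.1,until_force=6);print(hit,get_tcp_pos())
if not hit:
    f0=np.array(get_ft_force());command_gripper(0.0)
    print(get_grip_width()*88,get_finger_force(),f0,get_ft_force(),get_tcp_pos(),get_time())
```

```text
notch [-32.5453  -0.3522] ball [-33.6447 100.5274] nestL/R [13.1589 24.2339] [ 13.1557 -24.5303]
grip base front-far [ 12.1966 -69.5575]
False [ 0.5271 -0.0932  0.0396]
19.524739746206137 30.000237822532654 [ 0.0297 -1.4883  0.1693] [-0.2874 -0.4392  1.4628] [ 0.5266 -0.0931  0.0391] 18.3
```

Run:
```python
from h import *
import json
s=json.load(open("slide.json"));t=s["yaw"];d=np.array([-np.sin(t),np.cos(t),0])
p0=np.array(get_tcp_pos());json.dump(p0.tolist(),open("p0.json","w"))
movel(p0+d*.078,v=.05)
pk=0
for k in np.arange(.079,.1005,.001):
    movel(p0+d*k,v=.02);f=np.array(get_ft_force())
    F=f@d;print(f"{k*1e3:.0f} {((np.array(get_tcp_pos())-p0)@d)*1e3:.2f} {F:.2f} {f@[d[1],-d[0],0]:.1f}")
    pk=min(pk,F)
    if pk<-5 and F>-2: print("over");break
print(get_time(),get_grip_width()*88)
```

```text
79 79.19 0.41 -2.9
80 80.12 0.33 -1.9
81 81.14 0.48 -2.2
82 82.12 -0.44 -2.7
83 83.14 -0.08 -1.9
84 84.12 0.06 -2.3
85 85.14 0.81 -2.7
86 86.11 0.17 -3.2
87 87.13 0.98 -2.7
88 88.12 0.60 -2.4
89 89.13 0.42 -3.0
90 90.13 -0.07 -2.6
91 91.07 -0.28 -2.3
92 91.55 -5.12 -2.1
93 91.94 -8.70 -2.1
94 92.29 -13.54 -3.0
95 93.70 -9.18 -2.9
96 95.59 -3.14 -2.6
97 96.95 -0.83 -2.7
over
24.7583 19.740917078876898
```

Run:
```python
from h import *
import json
s=json.load(open("slide.json"));t=s["yaw"];d=np.array([-np.sin(t),np.cos(t),0])
p0=np.array(json.load(open("p0.json")))
for k in np.arange(.0975,.1041,.0005):
    movel(p0+d*k,v=.01);wait(.1)
    F=np.mean([np.array(get_ft_force())@d for _ in range(3) if wait(.03) is None])
    print(f"{k*1e3:.1f} {((np.array(get_tcp_pos())-p0)@d)*1e3:.2f} {F:.2f}")
    if F<-3.5: print("resist");break
w=read_camera("top")[:,:,::-1]
print(get_time(),get_finger_force())
a=read_camera("wrist")[:,:,::-1]
o=np.zeros((600,800,3),np.uint8);o[:400,:640]=a;o[400:,:480]=cv2.resize(w[160:220,230:374],(480,200));cv2.imwrite("pics/fin.png",o)
```

```text
97.5 97.33 nan
98.0 97.82 nan
98.5 98.44 nan
99.0 99.01 nan
99.5 99.53 nan
100.0 100.11 nan
100.5 100.67 nan
101.0 101.21 nan
101.5 101.73 nan
102.0 102.30 nan
102.5 102.59 nan
103.0 102.77 nan
103.5 102.94 nan
104.0 103.06 nan
31.1083 30.002926290035248
  return _methods._mean(a, axis=axis, dtype=dtype,
  ret = ret.dtype.type(ret / rcount)
```

View pics/fin.png

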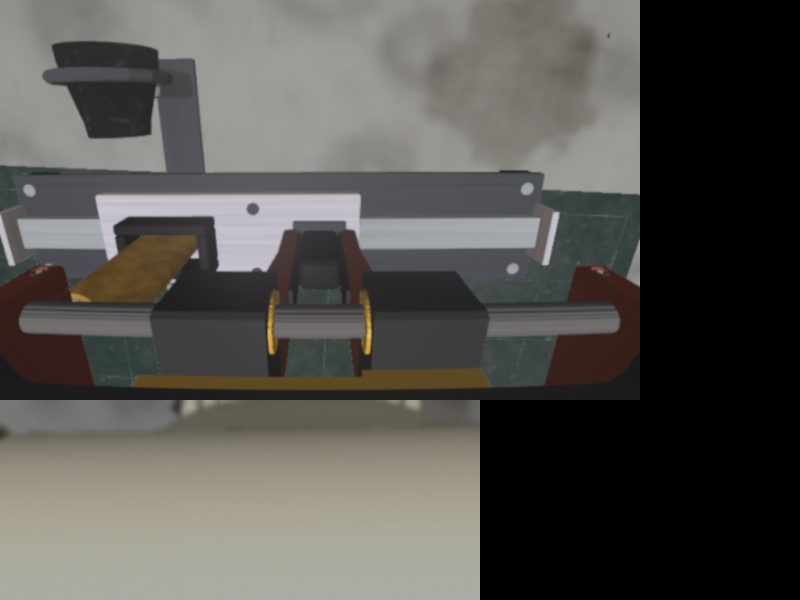

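The carriage led the command up to 102.3 mm and then began to lag, so it has run into the far side of the notch. I'll back off and read the forces properly (my force averaging was broken in that script).

Run:
```python
from h import *
import json
s=json.load(open("slide.json"));t=s["yaw"];d=np.array([-np.sin(t),np.cos(t),0])
p0=np.array(json.load(open("p0.json")))
def F():
    v=[]
    for _ in range(4): wait(.03);v.append(np.array(get_ft_force())@d)
    return np.mean(v)
print("now",F())
for k in [.103,.1025,.102,.1015,.101,.1005,.100,.1005,.101,.1015,.102]:
    movel(p0+d*k,v=.01);wait(.1)
    print(f"{k*1e3:.1f} {((np.array(get_tcp_pos())-p0)@d)*1e3:.2f} {F():.2f}")
print(get_time())
```

```text
now -7.156853409024642
103.0 102.76 -2.34
102.5 102.64 0.32
102.0 102.51 2.55
101.5 102.34 5.19
101.0 102.18 7.49
100.5 102.04 10.91
100.0 101.90 13.23
100.5 102.08 11.04
101.0 102.20 7.75
101.5 102.36 5.29
102.0 102.47 2.74
36.6083
```

The detent is centred at about 102.6 mm, where the force is zero and the restoring force is similar on both sides. I'll settle there and hand in.

Run:
```python
from h import *
import json
s=json.load(open("slide.json"));t=s["yaw"];d=np.array([-np.sin(t),np.cos(t),0])
p0=np.array(json.load(open("p0.json")))
movel(p0+d*.1026,v=.01);wait(.8)
print(((np.array(get_tcp_pos())-p0)@d)*1e3,np.array(get_ft_force())@d,get_finger_force(),get_time())
print(job_done())
```

```text
102.65723366825917 -0.4307092700164897 30.000892281532288 37.6583
the job is handed in; nothing more can be done
None
```

The taller cylinder stands in the nest and the slide is seated in the detent, with the grip block still held at 30 N; I handed the job in at 37.7 s, and no verdict came back.

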